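# Tighten a deep-set jig clamp with a T-key

### The job

Take the T-key out of its stand, lower it down the deep shaft of the clamping jig until it is fully home on the square stem at the bottom (feel for the stem's flats, do not press hard), and turn it clockwise until the jaw holds the wooden block snugly against the fence, without crushing the block. Then draw the key out and put it back upright in its stand, all the way down.

Things in the scene. Friction and masses are not known exactly. Their poses are not given: they have to be found in the camera images.
- key: T-key, upright in its stand. At its foot a steel square socket, outside 20 x 20 mm, hollow 13 x 13 mm and 22 mm deep, open downward, flats parallel to x and y; then a 12 mm round shank; on top a wooden cross bar. Origin: centre of the socket's rim, its lowest point; z runs up the shank, x along the bar. Mass 0.2 to 0.4 kg.
- key_bar (a point): Middle of the key's cross bar, 141 mm above its rim, where to grip it. The bar is 84 mm long (key's x), 16 mm thick (key's y), 22 mm high; grip across the thickness.
- stand: The key's fixed stand: plywood foot 90 x 90 x 6 mm with a wooden collar 60 x 60 mm that reaches 50 mm above the table. Origin: underside centre, z up. A round upright hole of 35 mm diameter in its middle goes down to the foot; the key stands in it with its rim 6 mm above the table.
- jig: Fixed clamping jig. Wooden base 84 (x) x 150 (y) x 12 mm; on it a wooden pillar 60 x 60 mm, 115 mm high, centred at x = 0, y = -40 mm, and an adjustable fence, a low wall 50 mm high whose face toward the pillar stands at y = 44 to 48 mm. Origin: on the table, z up, y from pillar to fence, x along the fence. A vertical shaft runs down the pillar.
- shaft (a point): Centre of the mouth of the pillar's round vertical shaft (32 mm diameter), 115 mm above the table on the pillar's flat top.
- stem_top (a point): Centre of the top of the square steel stem at the shaft's bottom, 48.5 mm above the table. Stem 11 mm wide, its last 1.5 mm stepped in to 9 mm. Its flats may stand at any angle, which is not measured; the socket slips over within about 10 degrees of a match. Misaligned, the key's rim stops about 47 mm above the table; fully home it is at about 26 mm. A press of 4 N is enough; 60 N harms it.
- jaw (a joint): Travel of the steel jaw toward the fence, m, 0 at the start; plate 44 mm wide, 13 to 47 mm above the table, its pad spring-backed (12 N per mm). Turning the stem clockwise seen from above drives it 8 mm per rad; it begins to clamp at 0.005 to 0.009, as the fence is set. The stem's dry friction, some 0.1 N m, keeps it where left; each 10 N of clamping adds 0.08 N m to the turning moment.
- block: Wooden block, 28 (x) x 34 (y) x 48 (z) mm, standing loose on the base between jaw and fence, with 5 to 9 mm of play in all. Origin: centre of its underside. Snug means pressed with some 5 to 20 N; above 35 N it is crushed.

How it is judged:
By the outcome, as a careful person would: the job done as asked, in the order asked, and still so for the second after the job is handed in, with the robot touching nothing.
It also fails if it takes over 72 s, if anything falls off the work surface, if the arm or the gripper's body presses on something with over 40 N, if the wrist force passes 120 N, or if a joint passes its speed limit or range.

### The arm

A 6-joint arm with a two-finger parallel gripper is mounted at the origin on a cart in front of the work surface, level with it; the furniture and walls round the work are solid. World frame = base frame: x ahead of the robot, y to its left, z up, the work surface at z = 0. Lengths are in mm, angles in rad, forces in N, time in s.
With the tool pointing down it reaches from about 350 to 975 mm from the base axis. Payload 7.1 kg.
Tool frame: the origin (TCP) lies at the very end of the fingers, on their centre line; the grasp point (between the pads) lies ctrl.hold_point_z behind it (ctrl.hold_point_z is the distance from the TCP to the grasp point, in mm); z points along the fingers, y is the line along which they close (so a half turn about z gives the same grasp; the last joint's range is limited). The gripper opens to 88 mm and grips with 3 to 60 N. Pads are 20 mm wide; open, the fingers measure 115 mm over their backs; the gripper's body (75 mm by 178 mm) begins 61 mm behind the grasp point.
Start: joints at [1.157, 0.423, 1.63, -0, 1.089, -0.019], TCP at [240.357, 576.917, 222.675] pointing down, gripper open.
Joint ranges: [-3, 3], [-0.9, 2.11], [0.09, 2.58], [-1.31, 4.45], [0.11, 2.69], [-2.54, 2.54]. Speed limits (rad/s): [2.39, 2.39, 3.01, 3.14, 3.14, 3.14].

### API

Orientations are given as a rotation vector (axis times angle).
In Python, from workcell import ctrl gives the robot as it stands. The module is installed in compiled form; this text tells all that it offers.
- The arm moves only by the shell command python3 -m creep 'ROWS'. ROWS is JSON, a list of rows, each an object with "translation": the shift along the tool's x, y, z in mm, a list of three; "angular": the turn, a rotation vector about the tool's x, y, z in rad, a list of three; "jaw": the opening, from 0 (shut) to 1 (fully open). A call has exactly 8 rows; each row is the pose to reach, as a shift and turn from the pose commanded when the call began, along the tool's axes at that moment; what a row does not reach only later rows make up. A row lasts 1/8 s, in which the tool goes at most 62.5 mm and 10.7 degrees, less where a joint would pass 70% of its speed; a pose out of reach is approached as far as the arm can. A call with a gripper value outside its range is refused whole. The fingers move at their own pace and stop on an object; the grip force is fixed at half the most. Time passes only in rows, so rows that repeat a pose let the fingers close, or fill a call up. It gives the time, the measured TCP pose, the force, the opening and the grip force at its end, in the units of the state.
- ctrl.get_obs(): the state, without advancing time (a new reading comes with each control period).
- ctrl.get_image(name): name is "scene" or "side" or "wrist"; returns the picture (480x640x3 uint8, red, green, blue); there is no depth.
- ctrl.camera_info(name): a dict with "camera_matrix" (3x3 intrinsics, pixels), "world_from_camera" (4x4, takes a point from camera to world coordinates). Camera axes: x right, y up, looking along -z (the intrinsics and any distortion apply to the point x, -y, -z); pixel columns grow to the right and rows downward; lengths in mm; the calibration is good to about 2 mm. A picture is of the moment at which its call begins: read the wrist's pose just before it. camera_info takes no time and is no camera call; for the wrist camera it gives the pose at the moment of the call.
- ctrl.close_job(): hands the job in; it is judged then, once.
Trained networks look in the newest picture that a camera, given by its name, has taken for a name from the list of things; names that differ only in an ending like _2 or _b are one class to them, and where a whole thing is asked for, a point or a joint stands for the part that bears it (a point fixed in the world has none). Each returns a list of dicts, best first, with "score" (0 to 1); they miss things now and then, are a little off and sometimes report something else, mostly with a low value. They report only what shows in the picture. A call takes as long as a camera call.
- ctrl.look_for(camera, label): "rect" ([left, top, right, bottom] in pixels, round what is visible of it).
The state is a dict: "t": time; "qpos": joint angles; "qvel": joint speeds; "joint_torque": joint torques, N m; "ee_pos": TCP position; "orientation": TCP orientation; "ft_force": force on the tool from outside, world axes, zero at the start; "moment": the same for the moment, N m; "width": finger opening in mm; "grasp_force": force on a finger pad.
Only numpy, scipy, OpenCV 4.12 (cv2) and the standard library are available. Lean on these libraries where they do the work, as an engineer would, in place of code of your own. Each camera call takes 0.05 s, during which the arm holds its last target. There are 200 camera calls.

## Working session

There is one attempt and no reset: what is moved stays moved. The work goes in short steps, Python scripts to look and compute and a shell command to move; the robot and the scene stay as the last step left them, time stands still between calls to the robot, and variables do not carry over. Pictures are saved under pics/ and viewed, at most 10 in all, crops included, and the job is handed in when it is done.

```bash
mkdir -p pics; cat > h.py <<'E'
from workcell import ctrl
import numpy as np, cv2
from scipy.spatial.transform import Rotation as R
np.set_printoptions(precision=3,suppress=True)
def snap(cam,fn=None):
    ci=ctrl.camera_info(cam); im=ctrl.get_image(cam)
    if fn: cv2.imwrite('pics/'+fn,im[:,:,::-1])
    return im,ci
def onplane(ci,u,v,z):
    K=np.array(ci['camera_matrix']);T=np.array(ci['world_from_camera'])
    d=np.linalg.inv(K)@[u,v,1]; d=T[:3,:3]@[d[0],-d[1],-d[2]]; o=T[:3,3]
    return o+d*(z-o[2])/d[2]
def proj(ci,P):
    K=np.array(ci['camera_matrix']);T=np.array(ci['world_from_camera'])
    p=np.linalg.inv(T)@np.r_[P,1]; q=K@[p[0],-p[1],-p[2]]; return q[:2]/q[2]
def st():
    o=ctrl.get_obs(); 
    for k in ['t','qpos','ee_pos','orientation','ft_force','moment','width','grasp_force']: print(k,np.array(o[k]))
    print(R.from_rotvec(o['orientation']).as_matrix())
E
python3 - <<'E'
from h import *
st(); print(ctrl.hold_point_z)
for c in ['scene','side','wrist']:
    im,ci=snap(c,c+'1.png'); print(c,ci)
    for l in ['key','stand','jig','block','shaft','key_bar']:
        try: print(l,[(r['rect'],r['score']) for r in ctrl.look_for(c,l)[:2]])
        except Exception as e: print(l,e)
E
```

```text
t 0.0
qpos [ 1.157  0.424  1.631 -0.     1.089 -0.019]
ee_pos [240.143 576.442 221.925]
orientation [-0.616 -3.08   0.002]
ft_force [ 0.103  0.324 -0.005]
moment [ 0.034 -0.011  0.048]
width 87.84214620920166
grasp_force 0.0
[[-0.923  0.385 -0.001]
 [ 0.385  0.923 -0.001]
 [ 0.    -0.001 -1.   ]]
18.700000000000003
scene {'camera_matrix': array([[462.466,   0.   , 315.095],
       [  0.   , 462.466, 240.178],
       [  0.   ,   0.   ,   1.   ]]), 'world_from_camera': array([[   0.568,   -0.571,    0.592, 1055.086],
       [   0.823,    0.402,   -0.402, -350.014],
       [  -0.008,    0.716,    0.698,  730.39 ],
       [   0.   ,    0.   ,    0.   ,    1.   ]])}
key [([385.5, 199.3, 416.8, 254.8], 0.72)]
stand [([367.5, 234.4, 420.5, 287.3], 0.59), ([259.7, 309.7, 280.0, 338.9], 0.43)]
jig [([207.8, 290.6, 302.6, 371.2], 0.68)]
block [([259.7, 312.0, 284.5, 338.6], 0.83)]
shaft [([209.2, 290.3, 299.9, 367.0], 0.81), ([385.5, 198.9, 419.4, 257.9], 0.27)]
key_bar [([382.6, 197.7, 416.5, 254.4], 0.95), ([254.1, 316.0, 263.9, 347.0], 0.32)]
side {'camera_matrix': array([[566.481,   0.   ,
[... 243 characters left out ...]
     [  0.   ,   0.   ,   0.   ,   1.   ]])}
key [([221.8, 274.6, 285.0, 350.4], 0.77)]
stand [([227.7, 324.1, 295.3, 388.8], 0.6)]
jig [([270.1, 177.5, 347.5, 274.7], 0.81)]
block [([293.2, 221.2, 317.9, 245.3], 0.59)]
shaft [([270.7, 174.3, 346.8, 274.5], 0.93)]
key_bar [([219.4, 270.2, 287.8, 351.4], 0.59)]
wrist {'camera_matrix': array([[359.246,   0.   , 314.984],
       [  0.   , 359.246, 246.599],
       [  0.   ,   0.   ,   1.   ]]), 'world_from_camera': array([[  0.385,  -0.895,  -0.226, 179.803],
       [  0.923,   0.373,   0.095, 603.363],
       [ -0.001,  -0.245,   0.969, 385.375],
       [  0.   ,   0.   ,   0.   ,   1.   ]])}
key []
stand []
jig []
block []
shaft []
key_bar []
```

```bash
python3 - <<'E'
import cv2
a=cv2.imread('pics/scene1.png')[180:390,180:440]; a=cv2.resize(a,None,fx=2.8,fy=2.8,interpolation=2); cv2.imwrite('pics/sc.png',a)
a=cv2.imread('pics/side1.png')[160:400,200:370]; a=cv2.resize(a,None,fx=2.5,fy=2.5,interpolation=2); cv2.imwrite('pics/sd.png',a)
E
```

```text
(no output)
```

View pics/sc.png

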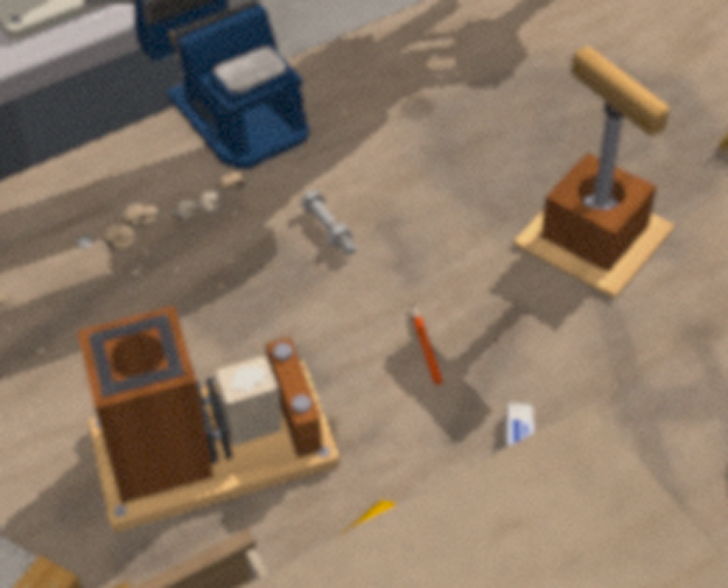

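View pics/sd.png

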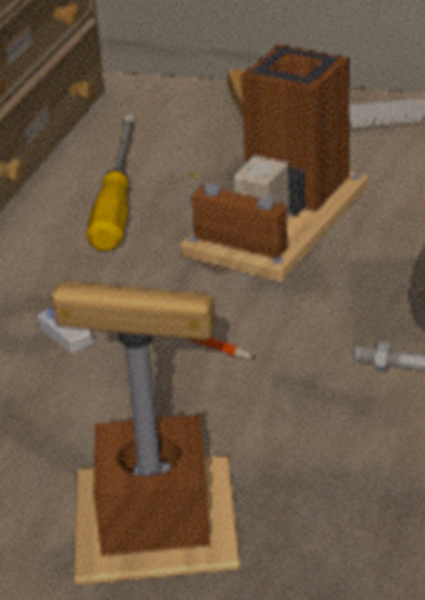

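```bash
python3 - <<'E'
from h import *
S=ctrl.camera_info('scene');D=ctrl.camera_info('side')
s=lambda x,y,z:onplane(S,180+x/2.8,180+y/2.8,z)
d=lambda x,y,z:onplane(D,200+x/2.5,160+y/2.5,z)
print('shaft',s(137,356,115),d(296,66,115))
for p in [(78,330),(178,308),(200,370),(97,402)]: print(' top',s(*p,115))
for p in [(243,70),(284,45),(350,57),(306,84)]: print(' topD',d(*p,115))
print('standhole',s(602,190,50),d(150,457,50))
for p in [(590,155),(655,187),(605,228),(545,198)]: print(' col',s(*p,50))
for p in [(78,578),(240,565),(230,458),(80,470)]: print(' footD',d(*p,0))
print('bar',s(620,90,147),d(134,309,147))
print('barends',s(580,62,147),s(658,120,147),d(55,300,147),d(213,318,147))
for p in [(118,523),(338,460)]: print(' baseS',s(*p,0))
for p in [(280,278),(183,250),(367,182)]: print(' baseD',d(*p,0))
E
```

```text
shaft [ 582.093 -203.684  115.   ] [ 578.232 -201.022  115.   ]
 top [ 543.963 -223.987  115.   ]
 top [ 563.506 -166.177  115.   ]
 top [ 612.587 -177.992  115.   ]
 top [ 598.562 -237.723  115.   ]
 topD [ 615.561 -188.541  115.   ]
 topD [ 594.605 -236.477  115.   ]
 topD [ 541.324 -222.382  115.   ]
 topD [ 565.171 -172.264  115.   ]
standhole [591.872 163.671  50.   ] [588.227 166.257  50.   ]
 col [558.526 181.253  50.   ]
 col [612.01  197.776  50.   ]
 col [621.953 139.762  50.   ]
 col [574.086 123.967  50.   ]
 footD [619.059 212.921   0.   ]
 footD [534.735 188.476   0.   ]
 footD [560.706 103.81    0.   ]
 footD [646.238 129.247   0.   ]
bar [592.354 165.155 147.   ] [589.592 164.327 147.   ]
barends [553.775 162.562 147.   ] [629.824 165.147 147.   ] [632.633 163.132 147.   ] [547.55  165.494 147.   ]
 baseS [ 605.146 -246.529    0.   ]
 baseS [ 646.05  -107.053    0.   ]
 baseD [570.808 -91.067   0.   ]
 baseD [ 649.361 -116.114    0.   ]
 baseD [ 530.478 -237.094    0.   ]
```

```bash
python3 -m creep '[{"translation":[-30,-15,0],"angular":[0,0,-0.05],"jaw":1},{"translation":[-80,-41,0],"angular":[0,0,-0.1],"jaw":1},{"translation":[-130,-66,0],"angular":[0,0,-0.15],"jaw":1},{"translation":[-180,-92,0],"angular":[0,0,-0.2],"jaw":1},{"translation":[-230,-117,0],"angular":[0,0,-0.25],"jaw":1},{"translation":[-280,-143,0],"angular":[0,0,-0.3],"jaw":1},{"translation":[-330,-168,0],"angular":[0,0,-0.35],"jaw":1},{"translation":[-360,-183,0],"angular":[0,0,-0.394],"jaw":1}]'; python3 -c "
from h import *;st()"
```

```text
t: 2.05
ee_pos: [503.8, 267.5, 222.9]
orientation: [0.002, 3.141, 0.0]
ft_force: [0.0, 1.1, -0.6]
width: 87.8
grasp_force: 0.0
t 2.05
qpos [ 0.467  0.343  1.753 -0.     1.045 -1.102]
ee_pos [503.779 267.513 222.856]
orientation [0.002 3.141 0.   ]
ft_force [ 0.038  1.074 -0.609]
moment [ 0.02  -0.014  0.019]
width 87.83784484689366
grasp_force 0.0
[[-1.     0.001  0.001]
 [ 0.001  1.     0.   ]
 [-0.001  0.    -1.   ]]
```

```bash
python3 -m creep '[{"translation":[-15,-18,0],"angular":[0,0,0],"jaw":1},{"translation":[-40,-48,0],"angular":[0,0,0],"jaw":1},{"translation":[-65,-78,0],"angular":[0,0,0],"jaw":1},{"translation":[-82,-97,0],"angular":[0,0,0],"jaw":1},{"translation":[-86,-102,0],"angular":[0,0,0],"jaw":1},{"translation":[-86,-102,0],"angular":[0,0,0],"jaw":1},{"translation":[-86,-102,0],"angular":[0,0,0],"jaw":1},{"translation":[-86,-102,0],"angular":[0,0,0],"jaw":1}]'; python3 - <<'E'
from h import *
print(ctrl.get_obs()['ee_pos']); im,ci=snap('wrist','w1.png')
for l in ['key_bar','stand']:
  print(l,[(r['rect'],r['score']) for r in ctrl.look_for('wrist',l)[:2]])
print(proj(ci,[590,165,147]),proj(ci,[548,165,147]),proj(ci,[632,165,147]),proj(ci,[590,165,50]))
E
```

```text
t: 3.05
ee_pos: [587.7, 168.3, 222.7]
orientation: [0.001, -3.141, -0.0]
ft_force: [-0.2, 0.6, -0.0]
width: 87.8
grasp_force: 0.0
[587.662 168.254 222.744]
key_bar [([291.8, 194.2, 321.0, 321.8], 0.73), ([253.8, 166.3, 362.2, 271.0], 0.49)]
stand [([257.0, 168.9, 363.1, 270.4], 0.58), ([1.9, 184.3, 79.2, 276.7], 0.2)]
[309.306 257.435] [309.058 196.32 ] [309.534 313.677] [310.937 229.476]
```

View pics/w1.png

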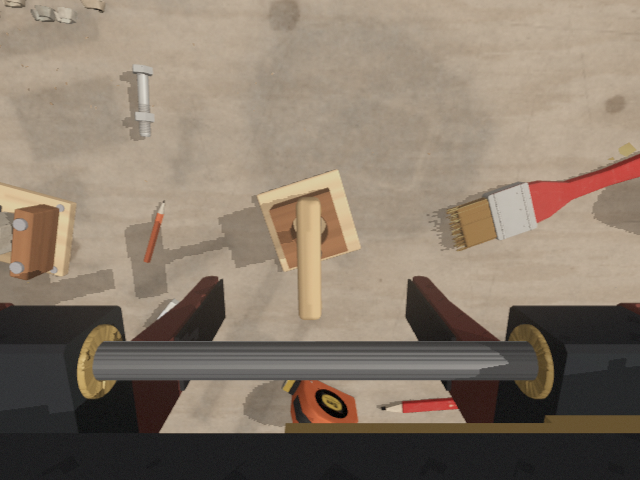

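```bash
python3 - <<'E'
from h import *
ci=ctrl.camera_info('wrist')
im=cv2.imread('pics/w1.png'); hsv=cv2.cvtColor(im,cv2.COLOR_BGR2HSV)
for v in (215,250,280,305):print(v,im[v,288:330:2].tolist() if v==305 else '')
for p in [(309,196),(310.5,319)]: print(onplane(ci,*p,158),onplane(ci,*p,147))
for p in [(257,196),(337,169),(360,249),(283,271)]: print(onplane(ci,*p,6))
print(np.mean([onplane(ci,*p,6) for p in [(257,196),(337,169),(360,249),(283,271)]],0))
E
```

```text
215 
250 
280 
305 [[141, 160, 176], [139, 159, 176], [142, 162, 178], [139, 160, 176], [139, 159, 175], [102, 125, 144], [98, 132, 158], [113, 152, 179], [122, 163, 192], [122, 163, 192], [125, 167, 196], [131, 174, 203], [139, 184, 213], [145, 189, 218], [145, 190, 217], [145, 189, 217], [131, 173, 202], [139, 164, 183], [143, 163, 179], [141, 160, 176], [140, 159, 176]]
[546.88 164.86 158.  ] [548.071 164.669 147.   ]
[631.179 165.511 158.   ] [636.446 165.352 147.   ]
[563.309 107.514   6.   ]
[535.559 191.272   6.   ]
[620.95  217.615   6.   ]
[646.128 133.027   6.   ]
[591.487 162.357   6.   ]
```

```bash
python3 -m creep '[{"translation":[0,0,5],"angular":[0,0,0],"jaw":1},{"translation":[0,0,10],"angular":[0,0,0],"jaw":1},{"translation":[0,0,20],"angular":[0,0,0],"jaw":1},{"translation":[0,0,30],"angular":[0,0,0],"jaw":1},{"translation":[0,0,40],"angular":[0,0,0],"jaw":1},{"translation":[0,0,40],"angular":[0,0,0],"jaw":1},{"translation":[0,0,40],"angular":[0,0,0],"jaw":1},{"translation":[0,0,40],"angular":[0,0,0],"jaw":1}]'
```

```text
t: 4.2
ee_pos: [588.5, 167.5, 183.1]
orientation: [0.001, 3.141, 0.0]
ft_force: [-0.1, -0.2, -0.2]
width: 87.8
grasp_force: 0.0
```

```bash
python3 -m creep '[{"translation":[0,-2.5,8],"angular":[0,0,0],"jaw":1},{"translation":[0,-2.5,20],"angular":[0,0,0],"jaw":1},{"translation":[0,-2.5,34],"angular":[0,0,0],"jaw":1},{"translation":[0,-2.5,46],"angular":[0,0,0],"jaw":1},{"translation":[0,-2.5,54],"angular":[0,0,0],"jaw":1},{"translation":[0,-2.5,54],"angular":[0,0,0],"jaw":1},{"translation":[0,-2.5,54],"angular":[0,0,0],"jaw":1},{"translation":[0,-2.5,54],"angular":[0,0,0],"jaw":1}]' && python3 -m creep '[{"translation":[0,0,0],"angular":[0,0,0],"jaw":0.5},{"translation":[0,0,0],"angular":[0,0,0],"jaw":0.3},{"translation":[0,0,0],"angular":[0,0,0],"jaw":0.2},{"translation":[0,0,0],"angular":[0,0,0],"jaw":0},{"translation":[0,0,0],"angular":[0,0,0],"jaw":0},{"translation":[0,0,0],"angular":[0,0,0],"jaw":0},{"translation":[0,0,0],"angular":[0,0,0],"jaw":0},{"translation":[0,0,0],"angular":[0,0,0],"jaw":0}]'
```

```text
t: 5.2
ee_pos: [588.6, 165.1, 129.2]
orientation: [0.001, 3.141, 0.0]
ft_force: [0.3, -1.1, -0.6]
width: 87.9
grasp_force: 0.0
t: 6.2
ee_pos: [588.2, 164.9, 128.7]
orientation: [0.001, 3.142, -0.0]
ft_force: [0.0, -1.1, -0.8]
width: 16.4
grasp_force: 30.0
```

```bash
python3 -m creep '[{"translation":[0,0,-5],"angular":[0,0,0],"jaw":0},{"translation":[0,0,-18],"angular":[0,0,0],"jaw":0},{"translation":[0,0,-40],"angular":[0,0,0],"jaw":0},{"translation":[0,0,-65],"angular":[0,0,0],"jaw":0},{"translation":[0,0,-95],"angular":[0,0,0],"jaw":0},{"translation":[0,0,-120],"angular":[0,0,0],"jaw":0},{"translation":[0,0,-134],"angular":[0,0,0],"jaw":0},{"translation":[0,0,-134],"angular":[0,0,0],"jaw":0}]' && python3 -m creep '[{"translation":[0,-10,0],"angular":[0,0,0],"jaw":0},{"translation":[1,-40,0],"angular":[0,0,0],"jaw":0},{"translation":[3,-90,0],"angular":[0,0,0],"jaw":0},{"translation":[4,-140,0],"angular":[0,0,0],"jaw":0},{"translation":[5,-190,0],"angular":[0,0,0],"jaw":0},{"translation":[6,-230,0],"angular":[0,0,0],"jaw":0},{"translation":[7,-255,0],"angular":[0,0,0],"jaw":0},{"translation":[7,-260,0],"angular":[0,0,0],"jaw":0}]'
python3 - <<'E'
from h import *
st();im,ci=snap('wrist','w2.png');print([(r['rect'],r['score']) for r in ctrl.look_for('wrist','shaft')[:2]]);print(proj(ci,[580,-202,115]))
np.save('ci2.npy',ci,allow_pickle=True)
E
```

```text
t: 7.2
ee_pos: [588.6, 165.1, 263.8]
orientation: [0.001, 3.14, 0.001]
ft_force: [-0.6, 0.2, -3.9]
width: 16.8
grasp_force: 30.0
t: 8.2
ee_pos: [580.0, -96.9, 261.4]
orientation: [-0.005, -3.139, -0.0]
ft_force: [-0.3, 0.3, -2.8]
width: 16.6
grasp_force: 30.0
t 8.2
qpos [-0.186  0.328  1.677 -0.     1.139 -1.753]
ee_pos [579.971 -96.915 261.405]
orientation [-0.005 -3.139 -0.   ]
ft_force [-0.281  0.309 -2.763]
moment [0.09  0.058 0.019]
width 16.590830157102374
grasp_force 29.994279742240906
[[-1.     0.003 -0.002]
 [ 0.003  1.     0.   ]
 [ 0.002  0.    -1.   ]]
[([152.0, 171.9, 324.1, 277.3], 0.7)]
[194.747 233.649]
```

View pics/w2.png

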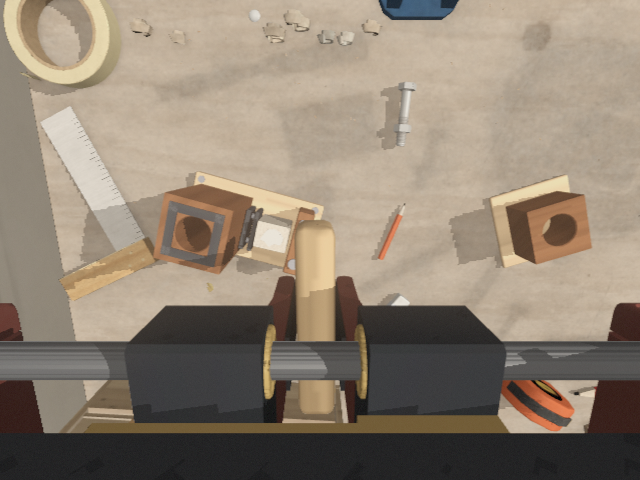

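```bash
python3 -m creep '[{"translation":[0,-10,0],"angular":[0,0,0],"jaw":0},{"translation":[0,-30,0],"angular":[0,0,0],"jaw":0},{"translation":[0,-60,0],"angular":[0,0,0],"jaw":0},{"translation":[0,-85,0],"angular":[0,0,3e-3],"jaw":0},{"translation":[0,-100,3],"angular":[0,0,3e-3],"jaw":0},{"translation":[0,-105,7],"angular":[0,0,3e-3],"jaw":0},{"translation":[0,-105,10],"angular":[0,0,3e-3],"jaw":0},{"translation":[0,-105,10],"angular":[0,0,3e-3],"jaw":0}]'
python3 - <<'E'
from h import *
st()
for c in ['scene','side']:
    im,ci=snap(c,c+'2.png'); 
    uv=proj(ci,[580,-202,115]).astype(int); print(c,uv)
    k=im[uv[1]-42:uv[1]+38,uv[0]-50:uv[0]+50,::-1]
    cv2.imwrite(f'pics/{c}2c.png',cv2.resize(k,None,fx=5,fy=5,interpolation=cv2.INTER_CUBIC))
a=np.vstack([cv2.imread(f'pics/{c}2c.png') for c in ['scene','side']])
a=np.hstack([cv2.imread(f'pics/{c}2c.png') for c in ['scene','side']]);cv2.imwrite('pics/both.png',cv2.resize(a,None,fx=.8,fy=.8,interpolation=cv2.INTER_AREA))
E
```

```text
t: 9.3
ee_pos: [580.7, -199.3, 252.2]
orientation: [-0.005, -3.141, -0.001]
ft_force: [-0.9, 0.1, -2.6]
width: 16.4
grasp_force: 30.0
t 9.3
qpos [-0.35   0.376  1.629  0.     1.138 -1.918]
ee_pos [ 580.707 -199.273  252.215]
orientation [-0.005 -3.141 -0.001]
ft_force [-0.862  0.06  -2.627]
moment [ 0.078  0.046 -0.019]
width 16.416225869153752
grasp_force 29.99491810798645
[[-1.     0.003 -0.001]
 [ 0.003  1.     0.001]
 [ 0.001  0.001 -1.   ]]
scene [229 305]
side [317 186]
```

View pics/both.png

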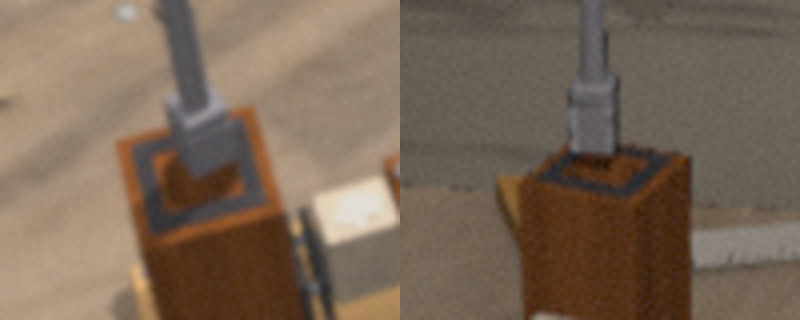

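```bash
python3 - <<'E'
from h import *
S=ctrl.camera_info('scene');D=ctrl.camera_info('side')
s=lambda x,y,z:onplane(S,179+x/4,263+y/4,z)
d=lambda x,y,z:onplane(D,267+(x-400)/4,144+y/4,z)
z=129.5
print('rimS',[s(*p,z)[:2] for p in [(176,152),(192,176),(240,162)]])
print('rimD',[d(*p,z)[:2] for p in [(569,148),(610,157),(618,150)]])
T=np.array([s(*p,115)[:2] for p in [(118,140),(247,107),(285,208),(157,243)]]);print('top',T,T.mean(0))
U=np.array([d(*p,115)[:2] for p in [(523,180),(580,148),(690,157),(638,193)]]);print(U,U.mean(0))
# predicted
ee=[580.7,-199.3]
for n,ci,o,ox in [('S',S,(179,263),0),('D',D,(267,144),400)]:
  for h in [0,24]:
    print(n,h,[((proj(ci,[ee[0]+a,ee[1]+b,z+h])-o)*4+[ox,0]).round(0) for a,b in [(-10,-10),(10,-10),(10,10),(-10,10)]])
  # ring & hole
  print('hole c',((proj(ci,[580,-202,115])-o)*4+[ox,0]))
  im=cv2.imread('pics/w2.png')
E
```

```text
rimS [array([ 576.327, -209.357]), array([ 591.18, -209.57]), array([ 596.015, -190.215])]
rimD [array([ 592.909, -190.944]), array([ 572.5  , -184.122]), array([ 570.353, -192.053])]
top [[ 544.87  -223.226]
 [ 560.227 -169.894]
 [ 616.558 -182.389]
 [ 602.216 -233.103]] [ 580.968 -202.153]
[[ 613.59  -184.516]
 [ 594.835 -222.656]
 [ 541.922 -220.283]
 [ 558.88  -178.839]] [ 577.307 -201.574]
S 0 [array([170., 143.]), array([192., 175.]), array([236., 153.]), array([213., 121.])]
S 24 [array([161., 106.]), array([184., 138.]), array([228., 115.]), array([206.,  84.])]
hole c [201.043 171.41 ]
D 0 [array([624., 134.]), array([582., 132.]), array([573., 150.]), array([616., 152.])]
D 24 [array([623.,  86.]), array([580.,  84.]), array([571., 101.]), array([615., 104.])]
hole c [602.265 168.468]
```

```bash
python3 -m creep '[{"translation":[0,-1,0],"angular":[0,0.01,0],"jaw":0},{"translation":[1,-2.5,0],"angular":[0,0.022,0],"jaw":0},{"translation":[1,-2.5,3],"angular":[0,0.022,0],"jaw":0},{"translation":[1,-2.5,6],"angular":[0,0.022,0],"jaw":0},{"translation":[1,-2.5,9],"angular":[0,0.022,0],"jaw":0},{"translation":[1,-2.5,9],"angular":[0,0.022,0],"jaw":0},{"translation":[1,-2.5,9],"angular":[0,0.022,0],"jaw":0},{"translation":[1,-2.5,9],"angular":[0,0.022,0],"jaw":0}]'
python3 - <<'E'
from h import *
st()
o=[]
for c in ['scene','side']:
    im,ci=snap(c,c+'3.png'); 
    uv=proj(ci,[580,-202,115]).astype(int)
    k=im[uv[1]-30:uv[1]+20,uv[0]-25:uv[0]+25,::-1]
    o.append(cv2.resize(k,None,fx=8,fy=8,interpolation=cv2.INTER_CUBIC)); print(uv-[25,30])
cv2.imwrite('pics/both3.png',np.hstack(o))
E
```

```text
t: 10.4
ee_pos: [580.0, -202.5, 243.8]
orientation: [-0.006, -3.12, 0.0]
ft_force: [-0.7, -0.6, -2.6]
width: 16.9
grasp_force: 30.0
t 10.4
qpos [-0.352  0.394  1.622 -0.008  1.146 -1.915]
ee_pos [ 579.993 -202.542  243.843]
orientation [-0.006 -3.12   0.   ]
ft_force [-0.736 -0.587 -2.625]
moment [ 0.068  0.018 -0.01 ]
width 16.881038094735125
grasp_force 29.994311928749084
[[-1.     0.004 -0.022]
 [ 0.004  1.    -0.   ]
 [ 0.022 -0.    -1.   ]]
[204 275]
[292 156]
```

View pics/both3.png

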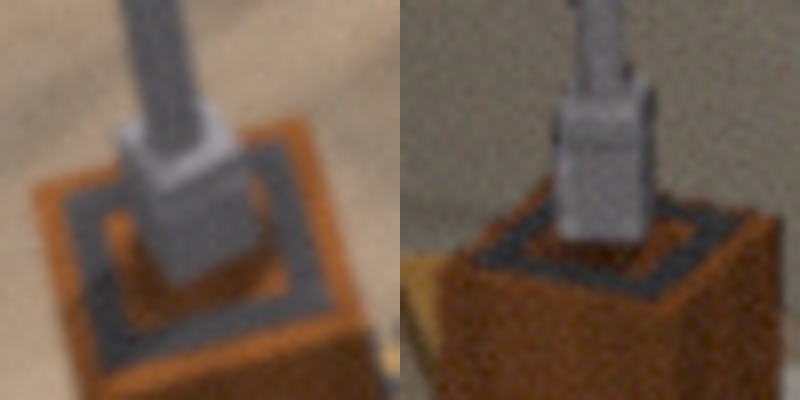

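```bash
python3 -m creep '[{"translation":[0,0,2],"angular":[0,0,0],"jaw":0},{"translation":[0,0,4],"angular":[0,0,0],"jaw":0},{"translation":[0,0,6],"angular":[0,0,0],"jaw":0},{"translation":[0,0,8],"angular":[0,0,0],"jaw":0},{"translation":[0,0,10],"angular":[0,0,0],"jaw":0},{"translation":[0,0,10],"angular":[0,0,0],"jaw":0},{"translation":[0,0,10],"angular":[0,0,0],"jaw":0},{"translation":[0,0,10],"angular":[0,0,0],"jaw":0}]'; python3 -c "
from h import *;print(ctrl.get_obs()['moment'])"
```

```text
t: 11.5
ee_pos: [579.7, -202.5, 233.8]
orientation: [-0.006, -3.12, 0.0]
ft_force: [-0.1, -0.0, -2.8]
width: 16.6
grasp_force: 30.0
[ 0.044 -0.026 -0.027]
```

```bash
python3 -m creep '[{"translation":[-0.1,0,3],"angular":[0,0,0],"jaw":0},{"translation":[-0.1,0,6],"angular":[0,0,0],"jaw":0},{"translation":[-0.2,0,9],"angular":[0,0,0],"jaw":0},{"translation":[-0.3,0,12],"angular":[0,0,0],"jaw":0},{"translation":[-0.3,0,15],"angular":[0,0,0],"jaw":0},{"translation":[-0.4,0,18],"angular":[0,0,0],"jaw":0},{"translation":[-0.4,0,20],"angular":[0,0,0],"jaw":0},{"translation":[-0.4,0,20],"angular":[0,0,0],"jaw":0}]'; python3 -c "
from h import *;print(ctrl.get_obs()['moment'])"
```

```text
t: 12.5
ee_pos: [579.5, -202.5, 213.5]
orientation: [-0.006, -3.119, -0.0]
ft_force: [-0.5, -0.5, -3.5]
width: 16.7
grasp_force: 30.0
[ 0.015 -0.06   0.01 ]
```

```bash
python3 -m creep '[{"translation":[-0.1,0,4],"angular":[0,0,0],"jaw":0},{"translation":[-0.2,0,8],"angular":[0,0,0],"jaw":0},{"translation":[-0.3,0,13],"angular":[0,0,0],"jaw":0},{"translation":[-0.4,0,18],"angular":[0,0,0],"jaw":0},{"translation":[-0.5,0,23],"angular":[0,0,0],"jaw":0},{"translation":[-0.6,0,28],"angular":[0,0,0],"jaw":0},{"translation":[-0.7,0,31],"angular":[0,0,0],"jaw":0},{"translation":[-0.7,0,31],"angular":[0,0,0],"jaw":0}]'; python3 -c "
from h import *;print(ctrl.get_obs()['moment'])"
```

```text
t: 13.5
ee_pos: [579.5, -202.5, 182.4]
orientation: [-0.006, -3.119, -0.0]
ft_force: [0.7, -0.2, -3.5]
width: 16.6
grasp_force: 30.0
[0.048 0.024 0.023]
```

```bash
python3 -m creep '[{"translation":[0,0,1],"angular":[0,0,0],"jaw":0},{"translation":[0,0,2.5],"angular":[0,0,0],"jaw":0},{"translation":[-0.1,0,4],"angular":[0,0,0],"jaw":0},{"translation":[-0.1,0,5.5],"angular":[0,0,0],"jaw":0},{"translation":[-0.1,0,7],"angular":[0,0,0],"jaw":0},{"translation":[-0.2,0,8],"angular":[0,0,0],"jaw":0},{"translation":[-0.2,0,9],"angular":[0,0,0],"jaw":0},{"translation":[-0.2,0,9],"angular":[0,0,0],"jaw":0}]'; python3 -m creep '[{"translation":[0,0,0.5],"angular":[0,0,0],"jaw":0},{"translation":[0,0,1],"angular":[0,0,0],"jaw":0},{"translation":[0,0,1.5],"angular":[0,0,0],"jaw":0},{"translation":[0,0,2],"angular":[0,0,0],"jaw":0},{"translation":[0,0,2],"angular":[0,0,0],"jaw":0},{"translation":[0,0,2],"angular":[0,0,0],"jaw":0},{"translation":[0,0,2],"angular":[0,0,0],"jaw":0},{"translation":[0,0,2],"angular":[0,0,0],"jaw":0}]'; python3 -c "
from h import *;print(ctrl.get_obs()['moment'])"
```

```text
t: 14.5
ee_pos: [579.6, -202.5, 173.6]
orientation: [-0.006, -3.119, -0.0]
ft_force: [-0.2, -0.2, -2.6]
width: 16.6
grasp_force: 30.0
t: 15.5
ee_pos: [579.6, -202.5, 171.7]
orientation: [-0.006, -3.12, -0.0]
ft_force: [-0.3, 0.2, -3.5]
width: 16.6
grasp_force: 30.0
[ 0.075  0.027 -0.054]
```

```bash
python3 -m creep '[{"translation":[0,0,0.3],"angular":[0,0,0],"jaw":0},{"translation":[0,0,0.6],"angular":[0,0,0],"jaw":0},{"translation":[0,0,0.9],"angular":[0,0,0],"jaw":0},{"translation":[0,0,1.2],"angular":[0,0,0],"jaw":0},{"translation":[0,0,1.5],"angular":[0,0,0],"jaw":0},{"translation":[0,0,1.5],"angular":[0,0,0],"jaw":0},{"translation":[0,0,1.5],"angular":[0,0,0],"jaw":0},{"translation":[0,0,1.5],"angular":[0,0,0],"jaw":0}]'; python3 -m creep '[{"translation":[0,0,0.2],"angular":[0,0,0],"jaw":0},{"translation":[0,0,0.4],"angular":[0,0,0],"jaw":0},{"translation":[0,0,0.6],"angular":[0,0,0],"jaw":0},{"translation":[0,0,0.8],"angular":[0,0,0],"jaw":0},{"translation":[0,0,1],"angular":[0,0,0],"jaw":0},{"translation":[0,0,1],"angular":[0,0,0],"jaw":0},{"translation":[0,0,1],"angular":[0,0,0],"jaw":0},{"translation":[0,0,1],"angular":[0,0,0],"jaw":0}]'; python3 -c "
from h import *;print(ctrl.get_obs()['moment'])"
```

```text
t: 16.5
ee_pos: [579.6, -202.6, 170.2]
orientation: [-0.006, -3.12, -0.0]
ft_force: [-0.7, -0.3, -1.7]
width: 16.5
grasp_force: 30.0
t: 17.5
ee_pos: [579.7, -202.6, 169.3]
orientation: [-0.006, -3.12, 0.0]
ft_force: [-0.4, -0.4, 0.5]
width: 16.6
grasp_force: 30.0
[-0.133  0.059 -0.001]
```

```bash
python3 -m creep '[{"translation":[0,0,0.3],"angular":[-0.001,0,0.04],"jaw":0},{"translation":[0,0,0.5],"angular":[-0.002,0,0.08],"jaw":0},{"translation":[0,0,0.5],"angular":[-0.003,0,0.12],"jaw":0},{"translation":[0,0,0.5],"angular":[-0.004,0,0.16],"jaw":0},{"translation":[0,0,0.5],"angular":[-0.004,0,0.2],"jaw":0},{"translation":[0,0,0.5],"angular":[-0.005,0,0.24],"jaw":0},{"translation":[0,0,0.5],"angular":[-0.005,0,0.24],"jaw":0},{"translation":[0,0,0.5],"angular":[-0.005,0,0.24],"jaw":0}]'; python3 -c "
from h import *;print(ctrl.get_obs()['moment'])"
```

```text
t: 18.5
ee_pos: [579.8, -202.6, 169.0]
orientation: [-0.378, -3.097, -0.004]
ft_force: [0.5, -0.7, 2.3]
width: 16.7
grasp_force: 30.0
[-0.08  -0.034  0.03 ]
```

```bash
python3 -m creep '[{"translation":[0,0,0],"angular":[-0.001,0,0.04],"jaw":0},{"translation":[0,0,0],"angular":[-0.002,0,0.08],"jaw":0},{"translation":[0,0,0],"angular":[-0.003,0,0.12],"jaw":0},{"translation":[0,0,0],"angular":[-0.004,0,0.16],"jaw":0},{"translation":[0,0,0],"angular":[-0.004,0,0.2],"jaw":0},{"translation":[0,0,0],"angular":[-0.005,0,0.24],"jaw":0},{"translation":[0,0,0],"angular":[-0.005,0,0.24],"jaw":0},{"translation":[0,0,0],"angular":[-0.005,0,0.24],"jaw":0}]'; python3 -c "
from h import *;print(ctrl.get_obs()['moment'])"
```

```text
t: 19.5
ee_pos: [579.6, -202.5, 168.7]
orientation: [-0.746, -3.03, -0.007]
ft_force: [0.0, -0.6, 2.3]
width: 16.8
grasp_force: 30.0
[-0.16  -0.05  -0.005]
```

```bash
python3 -m creep '[{"translation":[0,0,0],"angular":[-0.001,0,0.04],"jaw":0},{"translation":[0,0,0],"angular":[-0.002,0,0.08],"jaw":0},{"translation":[0,0,0],"angular":[-0.003,0,0.12],"jaw":0},{"translation":[0,0,0],"angular":[-0.004,0,0.16],"jaw":0},{"translation":[0,0,0],"angular":[-0.004,0,0.2],"jaw":0},{"translation":[0,0,0],"angular":[-0.005,0,0.24],"jaw":0},{"translation":[0,0,0],"angular":[-0.005,0,0.24],"jaw":0},{"translation":[0,0,0],"angular":[-0.005,0,0.24],"jaw":0}]'; python3 -c "
from h import *;print(ctrl.get_obs()['moment'])"
```

```text
t: 20.5
ee_pos: [579.1, -202.4, 168.2]
orientation: [-1.103, -2.918, -0.011]
ft_force: [-0.7, -0.1, -3.7]
width: 16.9
grasp_force: 30.0
[-0.115 -0.009  0.011]
```

```bash
python3 -m creep '[{"translation":[0,0,0.5],"angular":[0,0,0],"jaw":0},{"translation":[0,0,1],"angular":[0,0,0],"jaw":0},{"translation":[0,0,1.5],"angular":[0,0,0],"jaw":0},{"translation":[0,0,2],"angular":[0,0,0],"jaw":0},{"translation":[0,0,2.5],"angular":[0,0,0],"jaw":0},{"translation":[0,0,3],"angular":[0,0,0],"jaw":0},{"translation":[0,0,3],"angular":[0,0,0],"jaw":0},{"translation":[0,0,3],"angular":[0,0,0],"jaw":0}]'; python3 -c "
from h import *;st()"
```

```text
t: 21.5
ee_pos: [579.5, -202.5, 165.6]
orientation: [-1.105, -2.919, -0.011]
ft_force: [0.3, -1.0, -3.0]
width: 17.0
grasp_force: 30.0
t 21.5
qpos [-0.359  0.483  1.682  0.008  0.997 -1.211]
ee_pos [ 579.451 -202.485  165.614]
orientation [-1.105 -2.919 -0.011]
ft_force [ 0.305 -1.037 -3.032]
moment [-0.111  0.027 -0.031]
width 17.047681896520558
grasp_force 29.994427263736725
[[-0.749  0.662 -0.017]
 [ 0.662  0.749  0.014]
 [ 0.022 -0.001 -1.   ]]
```

```bash
python3 -m creep '[{"translation":[0,0,2],"angular":[0,0,0],"jaw":0},{"translation":[0,0,4],"angular":[0,0,0],"jaw":0},{"translation":[0,0,6],"angular":[0,0,0],"jaw":0},{"translation":[-0.1,0,8],"angular":[0,0,0],"jaw":0},{"translation":[-0.2,0,10],"angular":[0,0,0],"jaw":0},{"translation":[-0.2,0,11],"angular":[0,0,0],"jaw":0},{"translation":[-0.2,0,12],"angular":[0,0,0],"jaw":0},{"translation":[-0.2,0,12],"angular":[0,0,0],"jaw":0}]' ; python3 -m creep '[{"translation":[0,0,0.5],"angular":[0,0,0],"jaw":0},{"translation":[0,0,1],"angular":[0,0,0],"jaw":0},{"translation":[0,0,1.5],"angular":[0,0,0],"jaw":0},{"translation":[0,0,2],"angular":[0,0,0],"jaw":0},{"translation":[0,0,2.5],"angular":[0,0,0],"jaw":0},{"translation":[0,0,3],"angular":[0,0,0],"jaw":0},{"translation":[0,0,3.5],"angular":[0,0,0],"jaw":0},{"translation":[0,0,3.5],"angular":[0,0,0],"jaw":0}]'; python3 -c "
from h import *;print(ctrl.get_obs()['moment'])"
```

```text
t: 22.5
ee_pos: [579.4, -202.4, 153.6]
orientation: [-1.105, -2.919, -0.011]
ft_force: [-0.4, 0.0, -2.8]
width: 16.5
grasp_force: 30.0
t: 23.5
ee_pos: [579.3, -202.4, 150.1]
orientation: [-1.105, -2.919, -0.011]
ft_force: [-0.5, -1.2, -3.6]
width: 16.6
grasp_force: 30.0
[-0.113 -0.017 -0.033]
```

```bash
python3 -m creep '[{"translation":[0,0,0.3],"angular":[0,0,0],"jaw":0},{"translation":[0,0,0.6],"angular":[0,0,0],"jaw":0},{"translation":[0,0,0.9],"angular":[0,0,0],"jaw":0},{"translation":[0,0,1.2],"angular":[0,0,0],"jaw":0},{"translation":[0,0,1.5],"angular":[0,0,0],"jaw":0},{"translation":[0,0,1.8],"angular":[0,0,0],"jaw":0},{"translation":[0,0,1.8],"angular":[0,0,0],"jaw":0},{"translation":[0,0,1.8],"angular":[0,0,0],"jaw":0}]'; python3 -c "
from h import *;print(ctrl.get_obs()['moment'])"
```

```text
t: 24.5
ee_pos: [579.8, -202.6, 149.0]
orientation: [-1.106, -2.92, -0.011]
ft_force: [-0.7, -0.2, 6.3]
width: 16.4
grasp_force: 30.0
[-0.148  0.138 -0.022]
```

```bash
python3 -m creep '[{"translation":[0,0,-0.6],"angular":[-0.001,0,0.05],"jaw":0},{"translation":[0,0,-0.6],"angular":[-0.002,0,0.12],"jaw":0},{"translation":[0,0,-0.6],"angular":[-0.004,0,0.19],"jaw":0},{"translation":[0,0,-0.6],"angular":[-0.006,0,0.26],"jaw":0},{"translation":[0,0,-0.6],"angular":[-0.007,0,0.33],"jaw":0},{"translation":[0,0,-0.6],"angular":[-0.009,0,0.4],"jaw":0},{"translation":[0,0,-0.6],"angular":[-0.01,0,0.47],"jaw":0},{"translation":[0,0,-0.6],"angular":[-0.012,0,0.54],"jaw":0}]'; python3 -c "
from h import *;st()"
```

```text
t: 25.5
ee_pos: [579.6, -202.4, 149.1]
orientation: [-1.849, -2.519, -0.02]
ft_force: [0.5, -1.0, 1.5]
width: 16.8
grasp_force: 30.0
t 25.5
qpos [-0.364  0.502  1.697  0.02   0.956 -0.68 ]
ee_pos [ 579.607 -202.393  149.069]
orientation [-1.849 -2.519 -0.02 ]
ft_force [ 0.546 -1.041  1.492]
moment [-0.149 -0.035  0.16 ]
width 16.78904726039324
grasp_force 30.003349813632667
[[-0.3    0.954 -0.006]
 [ 0.954  0.3    0.02 ]
 [ 0.021  0.    -1.   ]]
```

```bash
python3 -m creep '[{"translation":[0,0,0],"angular":[-0.0005,0,0.025],"jaw":0},{"translation":[0,0,0],"angular":[-0.001,0,0.05],"jaw":0},{"translation":[0,0,0],"angular":[-0.0015,0,0.075],"jaw":0},{"translation":[0,0,0],"angular":[-0.002,0,0.1],"jaw":0},{"translation":[0,0,0],"angular":[-0.0025,0,0.125],"jaw":0},{"translation":[0,0,0],"angular":[-0.003,0,0.15],"jaw":0},{"translation":[0,0,0],"angular":[-0.0035,0,0.175],"jaw":0},{"translation":[0,0,0],"angular":[-0.004,0,0.2],"jaw":0}]'; cat > m.py <<'E'
from h import *
m=[ctrl.get_obs()['moment']]
for i in range(3): im,ci=snap('side','s_last.png'); m.append(ctrl.get_obs()['moment'])
m=np.array(m); print(m[:,2],m.mean(0))
im=im[140:290,200:360,::-1]; cv2.imwrite('pics/sl.png',cv2.resize(im,None,fx=4,fy=4,interpolation=2))
E
python3 m.py
```

```text
t: 26.5
ee_pos: [579.5, -202.4, 149.0]
orientation: [-2.091, -2.323, -0.022]
ft_force: [1.3, 1.0, 2.8]
width: 16.6
grasp_force: 30.0
[0.096 0.125 0.152 0.089] [-0.111 -0.198  0.115]
```

```bash
python3 -m creep '[{"translation":[0,0,0],"angular":[-0.0005,0,0.025],"jaw":0},{"translation":[0,0,0],"angular":[-0.001,0,0.05],"jaw":0},{"translation":[0,0,0],"angular":[-0.0015,0,0.075],"jaw":0},{"translation":[0,0,0],"angular":[-0.002,0,0.1],"jaw":0},{"translation":[0,0,0],"angular":[-0.0025,0,0.125],"jaw":0},{"translation":[0,0,0],"angular":[-0.003,0,0.15],"jaw":0},{"translation":[0,0,0],"angular":[-0.003,0,0.15],"jaw":0},{"translation":[0,0,0],"angular":[-0.003,0,0.15],"jaw":0}]'; 
python3 m.py
```

```text
t: 27.65
ee_pos: [579.4, -202.4, 149.0]
orientation: [-2.258, -2.162, -0.023]
ft_force: [1.2, 0.2, 3.9]
width: 16.3
grasp_force: 30.0
[0.1   0.044 0.083 0.087] [-0.182 -0.313  0.079]
```

View pics/sl.png

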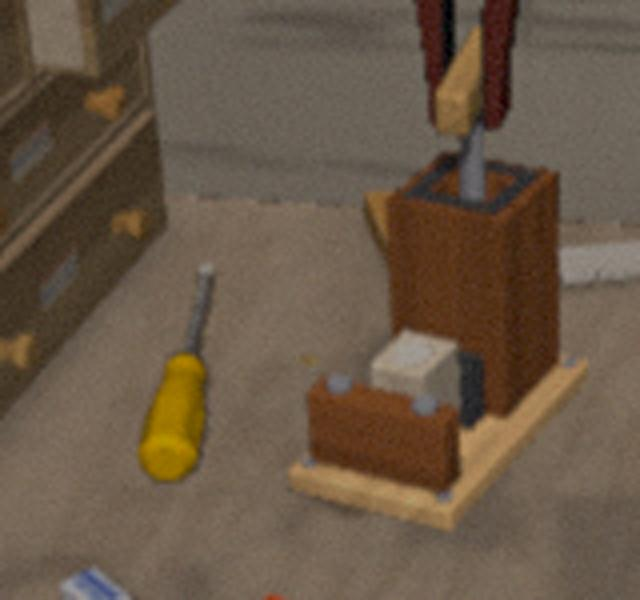

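```bash
python3 -m creep '[{"translation":[0,0,0],"angular":[-0.0005,0,0.025],"jaw":0},{"translation":[0,0,0],"angular":[-0.001,0,0.05],"jaw":0},{"translation":[0,0,0],"angular":[-0.0015,0,0.075],"jaw":0},{"translation":[0,0,0],"angular":[-0.002,0,0.1],"jaw":0},{"translation":[0,0,0],"angular":[-0.002,0,0.12],"jaw":0},{"translation":[0,0,0],"angular":[-0.002,0,0.12],"jaw":0},{"translation":[0,0,0],"angular":[-0.002,0,0.12],"jaw":0},{"translation":[0,0,0],"angular":[-0.002,0,0.12],"jaw":0}]'; 
python3 m.py
```

```text
t: 28.8
ee_pos: [579.4, -202.4, 149.0]
orientation: [-2.384, -2.023, -0.024]
ft_force: [1.7, -1.1, 4.2]
width: 16.8
grasp_force: 30.0
[0.05  0.131 0.112 0.088] [-0.231 -0.395  0.095]
```

```bash
python3 -m creep '[{"translation":[0,0,0],"angular":[-0.0005,0,0.025],"jaw":0},{"translation":[0,0,0],"angular":[-0.001,0,0.05],"jaw":0},{"translation":[0,0,0],"angular":[-0.0015,0,0.075],"jaw":0},{"translation":[0,0,0],"angular":[-0.002,0,0.1],"jaw":0},{"translation":[0,0,0],"angular":[-0.002,0,0.12],"jaw":0},{"translation":[0,0,0],"angular":[-0.002,0,0.12],"jaw":0},{"translation":[0,0,0],"angular":[-0.002,0,0.12],"jaw":0},{"translation":[0,0,0],"angular":[-0.002,0,0.12],"jaw":0}]'; 
python3 m.py
```

```text
t: 29.95
ee_pos: [579.4, -202.4, 149.0]
orientation: [-2.502, -1.877, -0.024]
ft_force: [2.2, -1.1, 5.0]
width: 16.7
grasp_force: 30.1
[0.143 0.113 0.183 0.15 ] [-0.295 -0.517  0.147]
```

```bash
python3 -m creep '[{"translation":[0,0,-0.2],"angular":[0,0,0.02],"jaw":0},{"translation":[0,0,-0.3],"angular":[-0.001,0,0.04],"jaw":0},{"translation":[0,0,-0.3],"angular":[-0.001,0,0.06],"jaw":0},{"translation":[0,0,-0.3],"angular":[-0.001,0,0.06],"jaw":0},{"translation":[0,0,-0.3],"angular":[-0.001,0,0.06],"jaw":0},{"translation":[0,0,-0.3],"angular":[-0.001,0,0.06],"jaw":0},{"translation":[0,0,-0.3],"angular":[-0.001,0,0.06],"jaw":0},{"translation":[0,0,-0.3],"angular":[-0.001,0,0.06],"jaw":0}]'; 
python3 m.py
```

```text
t: 31.1
ee_pos: [579.2, -202.3, 149.1]
orientation: [-2.557, -1.801, -0.024]
ft_force: [3.2, -1.1, -1.5]
width: 17.0
grasp_force: 30.1
[0.225 0.16  0.184 0.135] [-0.4   -0.726  0.176]
```

```bash
python3 - <<'E'
from h import *
m=[]
for i in range(10): ctrl.get_image('scene'); m.append(ctrl.get_obs()['moment'])
m=np.array(m);print(m.mean(0),m.std(0)/3)
E
```

```text
[-0.427 -0.724  0.177] [0.012 0.009 0.009]
```

```bash
python3 -m creep '[{"translation":[0,0,0],"angular":[0.0005,0,-0.03],"jaw":0},{"translation":[0,0,0],"angular":[0.001,0,-0.06],"jaw":0},{"translation":[0,0,0],"angular":[0.002,0,-0.1],"jaw":0},{"translation":[0,0,0],"angular":[0.003,0,-0.13],"jaw":0},{"translation":[0,0,-0.5],"angular":[0.003,0,-0.13],"jaw":0},{"translation":[0,0,-1.5],"angular":[0.003,0,-0.13],"jaw":0},{"translation":[0,0,-3],"angular":[0.003,0,-0.13],"jaw":0},{"translation":[0,0,-3],"angular":[0.003,0,-0.13],"jaw":0}]'; 
python3 -c "
from h import *;st()"
```

```text
t: 32.75
ee_pos: [579.2, -202.4, 152.3]
orientation: [-2.434, -1.962, -0.023]
ft_force: [1.3, -1.1, -3.0]
width: 16.6
grasp_force: 30.0
t 32.75
qpos [-0.366  0.494  1.701  0.025  0.953 -0.167]
ee_pos [ 579.215 -202.425  152.348]
orientation [-2.434 -1.962 -0.023]
ft_force [ 1.275 -1.131 -2.99 ]
moment [-0.196 -0.175 -0.004]
width 16.58497078574359
grasp_force 30.020386576652527
[[ 0.212  0.977  0.002]
 [ 0.977 -0.212  0.021]
 [ 0.021 -0.003 -1.   ]]
```

```bash
python3 -m creep '[{"translation":[0,0,-2],"angular":[0,0,0],"jaw":0},{"translation":[0.1,0,-6],"angular":[0,0,0],"jaw":0},{"translation":[0.2,0,-10],"angular":[0,0,0],"jaw":0},{"translation":[0.3,0,-15],"angular":[0,0,0],"jaw":0},{"translation":[0.4,0,-20],"angular":[0,0,0],"jaw":0},{"translation":[0.5,0,-25],"angular":[0,0,0],"jaw":0},{"translation":[0.6,0,-30],"angular":[0,0,0],"jaw":0},{"translation":[0.6,0,-30],"angular":[0,0,0],"jaw":0}]'; 
python3 -m creep '[{"translation":[0.1,0,-5],"angular":[0,0,0],"jaw":0},{"translation":[0.3,0,-15],"angular":[0,0,0],"jaw":0},{"translation":[0.6,0,-30],"angular":[0,0,0],"jaw":0},{"translation":[0.9,0,-45],"angular":[0,0,0],"jaw":0},{"translation":[1.3,0,-60],"angular":[0,0,0],"jaw":0},{"translation":[1.6,0,-74],"angular":[0,0,0],"jaw":0},{"translation":[1.7,0,-80],"angular":[0,0,0],"jaw":0},{"translation":[1.7,0,-80],"angular":[0,0,0],"jaw":0}]'; 
python3 -c "
from h import *;st();im,ci=snap('side','s5.png')
import numpy as np
w=np.load('ci2.npy',allow_pickle=True).item()
print(onplane(w,560,230,50))"
```

```text
t: 33.75
ee_pos: [579.6, -202.6, 182.8]
orientation: [-2.434, -1.963, -0.024]
ft_force: [0.3, -0.3, -3.2]
width: 16.6
grasp_force: 30.0
t: 34.75
ee_pos: [579.7, -202.6, 262.7]
orientation: [-2.434, -1.963, -0.024]
ft_force: [0.5, 0.6, -3.1]
width: 16.4
grasp_force: 30.0
t 34.75
qpos [-0.366  0.368  1.616  0.022  1.163 -0.161]
ee_pos [ 579.732 -202.572  262.73 ]
orientation [-2.434 -1.963 -0.024]
ft_force [ 0.484  0.579 -3.066]
moment [-0.066  0.079 -0.006]
width 16.433425116721626
grasp_force 29.992935061454773
[[ 0.212  0.977  0.003]
 [ 0.977 -0.212  0.021]
 [ 0.021 -0.002 -1.   ]]
[591.149 163.667  50.   ]
```

```bash
python3 -m creep '[{"translation":[15,-3,0.3],"angular":[0.002,0,-0.08],"jaw":0},{"translation":[50,-9,1],"angular":[0.005,0,-0.24],"jaw":0},{"translation":[100,-19,2],"angular":[0.008,0,-0.4],"jaw":0},{"translation":[150,-28,3],"angular":[0.012,0,-0.56],"jaw":0},{"translation":[200,-37,4],"angular":[0.015,0,-0.72],"jaw":0},{"translation":[250,-47,5],"angular":[0.018,-0.002,-0.88],"jaw":0},{"translation":[300,-56,6],"angular":[0.022,-0.002,-1.04],"jaw":0},{"translation":[335,-63,7],"angular":[0.025,-0.003,-1.2],"jaw":0}]'; 
python3 -c "
from h import *;st();o=ctrl.get_obs();M=R.from_rotvec(o['orientation']).as_matrix();d=np.array([590,164.5,262])-o['ee_pos'];print('tool shift',M.T@d, 'worldz', M.T@[0,0,1])"
```

```text
t: 35.8
ee_pos: [588.4, 140.4, 261.7]
orientation: [-0.888, -2.991, -0.005]
ft_force: [-0.2, 0.2, -2.6]
width: 16.6
grasp_force: 30.0
t 35.8
qpos [ 0.208  0.361  1.629  0.014  1.17  -0.791]
ee_pos [588.443 140.436 261.679]
orientation [-0.888 -2.991 -0.005]
ft_force [-0.182  0.174 -2.608]
moment [-0.005 -0.051  0.017]
width 16.592610533459005
grasp_force 29.991939067840576
[[-0.838  0.546 -0.02 ]
 [ 0.546  0.838  0.009]
 [ 0.022 -0.003 -1.   ]]
tool shift [11.837 21.011 -0.125] worldz [ 0.022 -0.003 -1.   ]
```

```bash
python3 -m creep '[{"translation":[4,7,0],"angular":[0.002,0,-0.1],"jaw":0},{"translation":[8,14,0],"angular":[0.005,0,-0.24],"jaw":0},{"translation":[12,21,0],"angular":[0.008,-0.001,-0.38],"jaw":0},{"translation":[12,21,0],"angular":[0.011,-0.001,-0.5],"jaw":0},{"translation":[12,21,0],"angular":[0.013,-0.002,-0.578],"jaw":0},{"translation":[12,21,0],"angular":[0.013,-0.002,-0.578],"jaw":0},{"translation":[12,21,0],"angular":[0.013,-0.002,-0.578],"jaw":0},{"translation":[12,21,0],"angular":[0.013,-0.002,-0.578],"jaw":0}]' 
python3 -m creep '[{"translation":[0,0,5],"angular":[0,0,0],"jaw":0},{"translation":[-0.3,0,15],"angular":[0,0,0],"jaw":0},{"translation":[-0.6,0,30],"angular":[0,0,0],"jaw":0},{"translation":[-1,0,45],"angular":[0,0,0],"jaw":0},{"translation":[-1.3,0,60],"angular":[0,0,0],"jaw":0},{"translation":[-1.6,0,71],"angular":[0,0,0],"jaw":0},{"translation":[-1.6,0,75],"angular":[0,0,0],"jaw":0},{"translation":[-1.6,0,75],"angular":[0,0,0],"jaw":0}]'
python3 - <<'E'
from h import *
st()
o=[]
for c in ['scene','side']:
    im,ci=snap(c,c+'6.png'); 
    uv=proj(ci,[590,164.5,60]).astype(int)
    k=im[uv[1]-25:uv[1]+25,uv[0]-25:uv[0]+25,::-1]
    o.append(cv2.resize(k,None,fx=8,fy=8,interpolation=cv2.INTER_CUBIC)); print(uv-[25,25])
cv2.imwrite('pics/both6.png',np.hstack(o))
E
```

```text
t: 36.8
ee_pos: [590.5, 162.3, 262.5]
orientation: [-0.011, -3.121, 0.005]
ft_force: [-0.1, -0.1, -2.7]
width: 16.5
grasp_force: 30.0
t: 37.8
ee_pos: [590.6, 162.2, 187.5]
orientation: [-0.009, -3.121, 0.005]
ft_force: [0.1, 0.1, -3.1]
width: 16.8
grasp_force: 30.0
t 37.8
qpos [ 0.248  0.455  1.67   0.002  1.037 -1.318]
ee_pos [590.648 162.165 187.522]
orientation [-0.009 -3.121  0.005]
ft_force [ 0.094  0.118 -3.072]
moment [-0.014 -0.005  0.005]
width 16.811972818995546
grasp_force 29.992822408676147
[[-1.     0.006 -0.021]
 [ 0.006  1.    -0.003]
 [ 0.021 -0.003 -1.   ]]
[370 218]
[233 311]
```

View pics/both6.png

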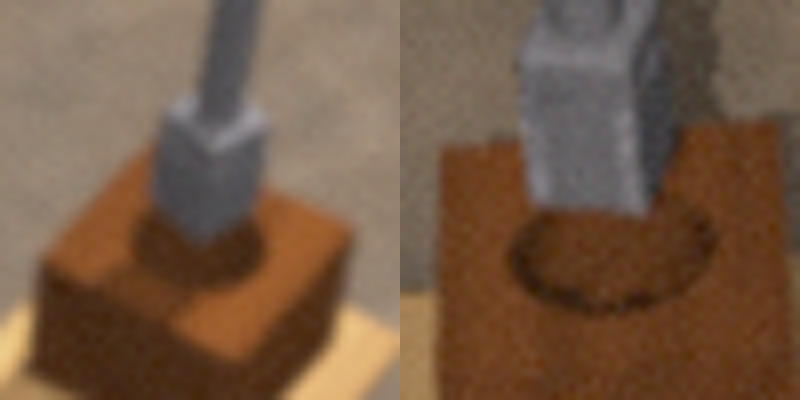

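```bash
python3 - <<'E'
from h import *
S=ctrl.camera_info('scene');D=ctrl.camera_info('side')
s=lambda x,y,z:onplane(S,370+x/8,218+y/8,z)[:2]
d=lambda x,y,z:onplane(D,233+(x-400)/8,311+y/8,z)[:2]
for z in (62,64.7): print('rimS',s(152,195,z),s(205,245,z),s(262,210,z),'rimD',d(535,208,z),d(645,213,z),d(678,150,z))
print('holeS',s(200,243,50),'extremes',s(132,243,50),s(267,243,50),s(200,287,50))
print('holeD',d(613,252,50),d(512,255,50),d(715,245,50),d(605,312,50))
E
```

```text
rimS [581.038 155.152] [602.417 154.18 ] [601.325 174.516] rimD [600.304 170.393] [581.524 168.517] [580.483 151.589]
rimS [582.953 153.111] [604.245 152.143] [603.158 172.397] rimD [599.125 173.426] [580.447 171.56 ] [579.412 154.723]
holeS [593.004 162.664] extremes [582.934 148.326] [602.922 176.784] [604.871 152.105]
holeD [588.909 165.746] [605.784 169.399] [572.135 161.06 ] [585.936 180.669]
```

```bash
python3 -m creep '[{"translation":[0.4,1,2],"angular":[0,0,0],"jaw":0},{"translation":[0.4,1,8],"angular":[0,0,0],"jaw":0},{"translation":[0.3,1,13],"angular":[0,0,0],"jaw":0},{"translation":[0.2,1,18],"angular":[0,0,0],"jaw":0},{"translation":[0.1,1,23],"angular":[0,0,0],"jaw":0},{"translation":[0,1,28],"angular":[0,0,0],"jaw":0},{"translation":[-0.1,1,30],"angular":[0,0,0],"jaw":0},{"translation":[-0.1,1,30],"angular":[0,0,0],"jaw":0}]' 
python3 -m creep '[{"translation":[0,0,2],"angular":[0,0,0],"jaw":0},{"translation":[0,0,6],"angular":[0,0,0],"jaw":0},{"translation":[-0.1,0,10],"angular":[0,0,0],"jaw":0},{"translation":[-0.2,0,15],"angular":[0,0,0],"jaw":0},{"translation":[-0.3,0,19],"angular":[0,0,0],"jaw":0},{"translation":[-0.4,0,22],"angular":[0,0,0],"jaw":0},{"translation":[-0.4,0,24],"angular":[0,0,0],"jaw":0},{"translation":[-0.4,0,24],"angular":[0,0,0],"jaw":0}]'
```

```text
t: 38.9
ee_pos: [590.1, 163.1, 157.5]
orientation: [-0.009, -3.121, 0.005]
ft_force: [-0.1, -0.4, -3.0]
width: 17.0
grasp_force: 30.0
t: 39.9
ee_pos: [589.9, 163.0, 133.5]
orientation: [-0.009, -3.121, 0.005]
ft_force: [0.4, -0.8, -3.1]
width: 16.5
grasp_force: 30.0
```

```bash
python3 -m creep '[{"translation":[0,0,0.7],"angular":[0,0,0],"jaw":0},{"translation":[0,0,1.4],"angular":[0,0,0],"jaw":0},{"translation":[0,0,2.1],"angular":[0,0,0],"jaw":0},{"translation":[0,0,2.8],"angular":[0,0,0],"jaw":0},{"translation":[0,0,3.5],"angular":[0,0,0],"jaw":0},{"translation":[0,0,4.2],"angular":[0,0,0],"jaw":0},{"translation":[0,0,4.4],"angular":[0,0,0],"jaw":0},{"translation":[0,0,4.4],"angular":[0,0,0],"jaw":0}]'
```

```text
t: 40.9
ee_pos: [589.9, 163.0, 129.3]
orientation: [-0.009, -3.121, 0.005]
ft_force: [-0.3, 0.1, -3.2]
width: 16.5
grasp_force: 30.0
```

```bash
python3 -m creep '[{"translation":[0,0,0.2],"angular":[0,0,0],"jaw":0},{"translation":[0,0,0.4],"angular":[0,0,0],"jaw":0},{"translation":[0,0,0.6],"angular":[0,0,0],"jaw":0},{"translation":[0,0,0.8],"angular":[0,0,0],"jaw":0},{"translation":[0,0,0.8],"angular":[0,0,0],"jaw":0},{"translation":[0,0,0.8],"angular":[0,0,0],"jaw":0},{"translation":[0,0,0.8],"angular":[0,0,0],"jaw":0},{"translation":[0,0,0.8],"angular":[0,0,0],"jaw":0}]'
```

```text
t: 41.9
ee_pos: [590.1, 163.0, 128.7]
orientation: [-0.009, -3.122, 0.005]
ft_force: [-0.7, -0.3, 3.0]
width: 17.0
grasp_force: 30.0
```

```bash
python3 -m creep '[{"translation":[0,0,-0.3],"angular":[0,0,0],"jaw":0},{"translation":[0,0,-0.3],"angular":[0,0,0],"jaw":0.25},{"translation":[0,0,-0.3],"angular":[0,0,0],"jaw":0.4},{"translation":[0,0,-0.3],"angular":[0,0,0],"jaw":0.7},{"translation":[0,0,-0.3],"angular":[0,0,0],"jaw":0.9},{"translation":[0,0,-0.3],"angular":[0,0,0],"jaw":0.9},{"translation":[0,0,-0.3],"angular":[0,0,0],"jaw":0.9},{"translation":[0,0,-0.3],"angular":[0,0,0],"jaw":0.9}]'
python3 -m creep '[{"translation":[0.1,0,-5],"angular":[0,0,0],"jaw":0.9},{"translation":[0.4,0,-20],"angular":[0,0,0],"jaw":0.9},{"translation":[0.8,0,-40],"angular":[0,0,0],"jaw":0.9},{"translation":[1.3,0,-60],"angular":[0,0,0],"jaw":0.9},{"translation":[1.8,0,-85],"angular":[0,0,0],"jaw":0.9},{"translation":[2.3,0,-110],"angular":[0,0,0],"jaw":0.9},{"translation":[2.5,0,-120],"angular":[0,0,0],"jaw":0.9},{"translation":[2.5,0,-120],"angular":[0,0,0],"jaw":0.9}]'
python3 - <<'E'
from h import *
a,_=snap('scene','scene7.png'); b,_=snap('side','side7.png')
a=cv2.resize(a[180:390,180:440,::-1],(520,420)); b=cv2.resize(b[160:400,200:370,::-1],(280,420))
cv2.imwrite('pics/fin.png',np.hstack([a,b]))
E
```

```text
t: 42.9
ee_pos: [589.9, 163.0, 128.8]
orientation: [-0.009, -3.121, 0.005]
ft_force: [-0.5, 0.2, -0.4]
width: 77.7
grasp_force: 0.0
t: 43.9
ee_pos: [590.3, 163.5, 250.0]
orientation: [-0.009, -3.123, 0.004]
ft_force: [-0.2, -0.3, -0.2]
width: 79.1
grasp_force: 0.0
```

View pics/fin.png

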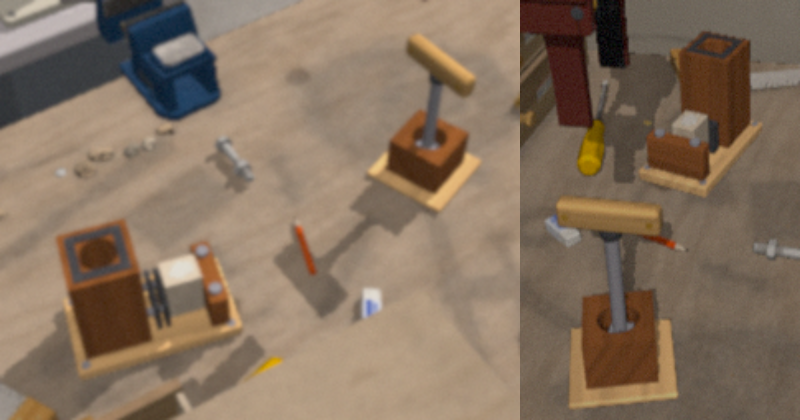

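```bash
python3 - <<'E'
import cv2,numpy as np
f=lambda n:cv2.resize(cv2.imread(n)[300:350,245:300],None,fx=7,fy=7,interpolation=cv2.INTER_CUBIC)
cv2.imwrite('pics/cmp.png',np.hstack([f('pics/scene1.png'),f('pics/scene7.png')]))
E
```

```text
(no output)
```

View pics/cmp.png

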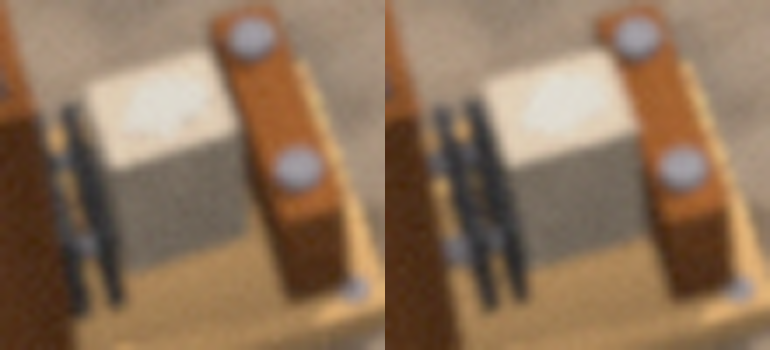

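```bash
python3 -c "
from workcell import ctrl;print(ctrl.close_job())"
```

```text
the job is handed in; nothing more can be done
None
```

The job is handed in at about 44 s: the jaw holds the block against the fence with roughly 10 N, estimated from the turning moment (not measured directly), and the key is back upright, all the way down in its stand.

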